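# Load the tray of reactor hardware onto the lab lifting platform and lock it in

### The arm

A 6-joint arm with a two-finger parallel gripper is mounted at the origin on the work surface. World frame = base frame: x ahead of the robot, y to its left, z up, the work surface at z = 0. Lengths are in mm, angles in rad, forces in N, time in s.
With the tool pointing down it reaches from about 300 to 775 mm from the base axis. Payload 14.6 kg.
Tool frame: the origin (TCP) lies between the finger pads; the fingertips stand 8 mm ahead of it and the grasp point (between the pads) lies 11 mm behind it; z points along the fingers, y is the direction in which the jaws open and shut (so a half turn about z gives the same grasp; the last joint's range is limited). The gripper opens to 94 mm and grips with 3 to 60 N. Pads are 16 mm wide; open, the fingers measure 119 mm over their backs; the gripper's body (75 mm by 177 mm) begins 78 mm behind the grasp point.
Start: joints at [-1.414, 0.3, 1.521, -0, 1.321, -0.067], TCP at [122.059, -536.275, 213.446] pointing down, gripper open.
Joint ranges: [-3.03, 3.03], [-0.79, 2.21], [0.23, 2.52], [-1.04, 4.18], [0, 3.07], [-2.55, 2.55]. Speed limits (rad/s): [2.22, 2.22, 2.57, 3.14, 3.14, 3.14].

### API

Orientations are given as [roll, pitch, yaw] about the fixed x, y, z axes, in that order (R = Rz(yaw) Ry(pitch) Rx(roll)).
In Python, from cell import manip gives the robot as it stands. The module is installed in compiled form; this text tells all that it offers.
- The arm moves only by the tool send_rows, never from a script. Its argument "series" is a list that holds one entry, the list of rows, each a list of 5 numbers: the opening, from 0 (shut) to 1 (fully open), then the shift along the tool's x, y, z in mm, then the turn about the tool's z in degrees. In form: [[[gripper, dx, dy, dz, roll], ...]]. A call has 1 to 10 rows; each row is the pose to reach, as a shift and turn from the pose commanded when the call began, along the tool's axes at that moment; what a row does not reach only later rows make up. A row lasts 1/10 s, in which the tool goes at most 50 mm and 8.59 degrees, less where a joint would pass 70% of its speed; a pose out of reach is approached as far as the arm can. A call with a gripper value outside its range is refused whole. The fingers move at their own pace and stop on an object; "newtons" is the grip in N (left out, the last holds). Time passes only in rows, so rows that repeat a pose let the fingers close. It gives the time, the measured TCP pose, the force and the opening at its end, in the units of the state.
- manip.read_state(): the state, without advancing time (a new reading comes with each control period).
- manip.camera(name): name is "side" or "top"; returns a dict with "img" (400x640x3 uint8, red, green, blue), "vfov" (degrees; the focal length in pixels is half the picture's height over the tangent of half this angle, whatever the lens; pixels are square), "cx", "cy" (the principal point, pixels), "pose" (4x4, takes a point from camera to world coordinates). Camera axes: x right, y down, z forward; pixel columns grow to the right and rows downward; lengths in mm; the calibration is good to about 2 mm. A picture is of the moment at which its call begins. There is no depth.
- manip.sign_off(): hands the job in, once; it reports no verdict.
Trained networks look in a picture, given as the dict that the camera call returned (one of the last four; its "shot" number tells which), for a name from the list of things; names that differ only in an ending like _2 or _b are one class to them, and where a whole thing is asked for, a point or a joint stands for the part that bears it (a point fixed in the world has none). Each returns a list of dicts, best first, with "conf" (0 to 1); they miss things now and then, are a little off and sometimes report something else, mostly with a low value. They report only what shows in the picture. A call takes as long as a camera call. They do not tell look-alikes from the thing itself.
- manip.find_in(target, picture): "rect" ([left, top, width, height] in pixels, round what is visible of it).
- manip.silhouettes(target, picture): "pixels" (400x640 bool, what is visible of it) and "rect" ([left, top, width, height] in pixels, round what is visible of it).
The state is a dict: "clock": time; "joints": joint angles; "qd": joint speeds; "effort": joint torques, N m; "eef_pos": TCP position; "eef_rot": TCP orientation; "wrist_force": force on the tool from outside, world axes, zero at the start; "moment": the same for the moment, N m; "finger_gap": finger opening in mm.
Only numpy, scipy, OpenCV 4.12 (cv2) and the standard library are available. Lean on these libraries where they do the work, as an engineer would, in place of code of your own. Each camera call takes 0.05 s, during which the arm holds its last target. There are 200 camera calls.

### The job

Carry the open steel tray level to the small lifting platform, with all five loose metal pieces staying in it, and set it down gently in the platform's bay, flat between the end stops, without dropping it. Then take the black-handled retaining rod from its rest and thread it over the tray through both bored ears of the platform, from either side, fully home so that its handle meets the ear, and let go. Leave the beaker, the bottle and the wrench where they are.

Things in the scene. Friction and masses are not known exactly. Their poses are not given: they have to be found in the camera images.
- tray: open rectangular steel tray, 160 long (its x) x 56 wide (its y) x 36 mm high outside, walls and floor 4 mm, about 0.22 kg empty, 0.44 kg with its contents; stands free on the bench. Origin at the centre of its underside, z up. It can be gripped across its 56 mm width at mid-length
- stud1: plain round steel stud, 12 mm diameter, 60 mm long, 50 g, loose in the tray, lying roughly along its length; origin at its centre, x along it
- stud2: plain round steel stud, 12 mm diameter, 60 mm long, 50 g, loose in the tray, lying roughly along its length; origin at its centre, x along it
- spacer1: plain dark steel cylinder, 20 mm diameter, 20 mm high, 40 g, loose in the tray, standing on end; origin at its centre
- spacer2: plain dark steel cylinder, 20 mm diameter, 20 mm high, 40 g, loose in the tray, standing on end; origin at its centre
- spacer3: plain dark steel cylinder, 20 mm diameter, 20 mm high, 40 g, loose in the tray, standing on end; origin at its centre
- platform: low lab lifting platform, fixed where it stands: aluminium deck 200 (its x) x 130 mm (its y), deck top 60 mm above the bench. Origin at the centre of its underside, z up. Two upright ears stand near its -x end (nearer the robot), at x = -73 to -43 mm, each 12 mm thick: inner face at y = +-36, outer face at y = +-48 mm, top 60 mm above the deck
- bay (a point): centre of the tray's bay on the deck's top surface (platform x = y = 0, 60 mm up); the tray's origin belongs here, tray lengthwise along platform x, either way round. End stops 10 mm high, 72 mm wide: inner faces at x = +-86 mm. Side cleats 10 mm high at x = 43 to 73 mm: inner faces at y = +-34 mm. Sides open for fingers from x = -43 to 43 mm
- hole_left (a point): centre of the hole's mouth on the outer face of the +y ear. Both ears have a 15 mm round through-hole along platform y, in line, at platform x = -58 mm and 47 mm above the deck (11 mm above the seated tray's rim)
- hole_right (a point): centre of the hole's mouth on the outer face of the platform's -y ear
- rod: retaining rod: steel shaft 10 mm diameter, 125 mm long, last 6 mm tapered to 6 mm; black square handle 18 x 18 x 60 mm; 95 g. Origin on the axis where handle and shaft meet (the shoulder); x runs along the shaft to the tip, the handle spans x = -60 to 0 mm. Starts level in its rest and lifts straight out. Threaded through both ears it stays by itself, dropping about 2.5 mm
- rod_tip (a point): the tip of the rod's shaft, on its axis, 125 mm from the shoulder
- rest: dark steel rest, fixed: base plate 110 (its x) x 60 x 6 mm and two V-notched posts at x = +-40 mm, 8 mm thick along x, tops about 53 mm up. Origin at the centre of its underside. The rod lies along the rest's x, axis 50 mm above the bench, shoulder near x = -55 mm, tip towards +x; its handle overhangs the end nearer the robot, clear bench below
- beaker: glass beaker, 72 mm diameter, 95 mm high, bystander; origin at the centre of its underside
- bottle: amber bottle, 68 mm diameter, 150 mm high, bystander; origin at the centre of its underside
- wrench: steel wrench, 180 mm long, lying flat, bystander; its x runs along it
Mind the look-alikes: they are no part of the job. What is shaped like the tray but brown is not meant.

How it is judged (in metres and radians):
On the way, in this order (a step that is already met when the one before it is completed fails the run):
1. the tray stands in the bay with all five pieces in it, let go, before the rod is threaded (horizontal distance between tray and bay below 0.012 m and z of tray in the frame of platform between 0.054 and 0.064 m and angle between the x axis of tray and the x axis of platform, either way round below 0.15 rad and angle between tray's own z axis and vertical below 0.06 rad and x of stud1 in the frame of tray between -0.078 and 0.078 m and y of stud1 in the frame of tray between -0.027 and 0.027 m and z of stud1 in the frame of tray between 0 and 0.036 m and x of stud2 in the frame of tray between -0.078 and 0.078 m and y of stud2 in the frame of tray between -0.027 and 0.027 m and z of stud2 in the frame of tray between 0 and 0.036 m and x of spacer1 in the frame of tray between -0.078 and 0.078 m and y of spacer1 in the frame of tray between -0.027 and 0.027 m and z of spacer1 in the frame of tray between 0 and 0.036 m and x of spacer2 in the frame of tray between -0.078 and 0.078 m and y of spacer2 in the frame of tray between -0.027 and 0.027 m and z of spacer2 in the frame of tray between 0 and 0.036 m and x of spacer3 in the frame of tray between -0.078 and 0.078 m and y of spacer3 in the frame of tray between -0.027 and 0.027 m and z of spacer3 in the frame of tray between 0 and 0.036 m and contact force between tray and the fingers below 0.1 N and linear speed of tray below 0.03 m/s), for 0.2 s.
2. the rod is through both ears, fully home (((y of rod in the frame of platform between 0.044 and 0.058 m and y of rod_tip in the frame of platform below -0.058 m) or (y of rod in the frame of platform between -0.058 and -0.044 m and y of rod_tip in the frame of platform above 0.058 m)) and x of rod in the frame of platform between -0.07 and -0.046 m and z of rod in the frame of platform between 0.095 and 0.119 m and x of rod_tip in the frame of platform between -0.07 and -0.046 m and z of rod_tip in the frame of platform between 0.095 and 0.119 m), for 0.2 s.
At the end, for the whole second after the job is handed in: Tray flat in the bay (centre within 12 mm, yaw within 0.15 rad), all five pieces inside; rod through both ears, its shoulder within 10 mm of the near ear's outer face and its tip 10 mm or more past the far ear's; all at rest and let go (all of step 2 and horizontal distance between tray and bay below 0.012 m and z of tray in the frame of platform between 0.054 and 0.064 m and angle between the x axis of tray and the x axis of platform, either way round below 0.15 rad and angle between tray's own z axis and vertical below 0.06 rad and x of stud1 in the frame of tray between -0.078 and 0.078 m and y of stud1 in the frame of tray between -0.027 and 0.027 m and z of stud1 in the frame of tray between 0 and 0.036 m and x of stud2 in the frame of tray between -0.078 and 0.078 m and y of stud2 in the frame of tray between -0.027 and 0.027 m and z of stud2 in the frame of tray between 0 and 0.036 m and x of spacer1 in the frame of tray between -0.078 and 0.078 m and y of spacer1 in the frame of tray between -0.027 and 0.027 m and z of spacer1 in the frame of tray between 0 and 0.036 m and x of spacer2 in the frame of tray between -0.078 and 0.078 m and y of spacer2 in the frame of tray between -0.027 and 0.027 m and z of spacer2 in the frame of tray between 0 and 0.036 m and x of spacer3 in the frame of tray between -0.078 and 0.078 m and y of spacer3 in the frame of tray between -0.027 and 0.027 m and z of spacer3 in the frame of tray between 0 and 0.036 m and linear speed of each of tray, rod, stud1, stud2, spacer1, spacer2, spacer3 below 0.02 m/s); the robot touches nothing.
It fails at once if the tray is tilted by more than 0.35 rad (20 degrees) (angle between tray's own z axis and vertical above 0.35 rad).
It fails at once if a piece leaves the tray (distance between any of stud1, stud2, spacer1, spacer2, spacer3 and tray above 0.12 m or z of any of stud1, stud2, spacer1, spacer2, spacer3 in the frame of tray above 0.06 m).
It fails at once if the tray is dropped or slammed onto the platform (over 60 N) (contact force between tray and platform above 60 N).
It fails at once if the beaker, bottle or wrench is moved by more than 30 mm or the beaker or bottle tipped (distance of any of beaker, bottle, wrench from where it was at the start of the episode above 0.03 m or angle between any of beaker, bottle's own z axis and vertical above 0.3 rad).
It also fails if it takes over 69 s, if anything falls off the work surface, if the arm or the gripper's body presses on something with over 40 N, if the wrist force passes 120 N, or if a joint passes its speed limit or range.

## Working session

There is one attempt and no reset: what is moved stays moved. The work goes in short steps, Python scripts to look and compute and a tool call to move; the robot and the scene stay as the last step left them, time stands still between calls to the robot, and variables do not carry over. Pictures are saved under pics/ and viewed, about 8 in all and at most 12, crops included, and the job is handed in when it is done.

Besides the shell and the picture viewer there is one more tool, called after ">>>" by a JSON object that holds its "api" and its "payload". send_rows: Moves the arm, as the interface text tells. Its arguments: {"type":"object","properties":{"series":{"type":"array"},"newtons":{"type":"number"}},"required":["series"]}

```bash
mkdir -p pics; cat > h.py <<'E'
import numpy as np, cv2
from cell import manip
def shot(n,f=None):
    p=manip.camera(n)
    if f: cv2.imwrite('pics/'+f,p['img'][:,:,::-1])
    return p
def K(p):
    f=200/np.tan(np.radians(p['vfov'])/2); return f,p['cx'],p['cy']
def ray(p,u,v):
    f,cx,cy=K(p); T=np.array(p['pose']); d=T[:3,:3]@np.array([(u-cx)/f,(v-cy)/f,1]); return T[:3,3],d
def onz(p,u,v,z):
    o,d=ray(p,u,v); return o+d*(z-o[2])/d[2]
def proj(p,X):
    f,cx,cy=K(p); T=np.array(p['pose']); c=(np.atleast_2d(X)-T[:3,3])@T[:3,:3]; return np.c_[c[:,0]/c[:,2]*f+cx,c[:,1]/c[:,2]*f+cy]
E
python3 - <<'E'
from h import *
for n in ['top','side']:
    p=shot(n,n+'0.png'); print(n,p['vfov'],p['cx'],p['cy'],np.round(p['pose'],3).tolist(), [k for k in p if k!='img'])
    for t in ['tray','platform','rod','rest','beaker','bottle','wrench','stud1','spacer1']:
        print(t,[(np.round(r['rect']).tolist(),round(r['conf'],2)) for r in manip.find_in(t,p)[:4]])
print(manip.read_state())
E
```

```text
top 49.90481697785107 318.5010718060104 199.33429712108912 [[0.024, -0.996, 0.081, 480.046], [-1.0, -0.023, 0.016, 28.743], [-0.014, -0.082, -0.997, 1061.932], [0.0, 0.0, 0.0, 1.0]] ['vfov', 'cx', 'cy', 'pose', 'shot']
tray [([135.0, 162.0, 65.0, 67.0], 0.87), ([218.0, 254.0, 63.0, 66.0], 0.8), ([222.0, 165.0, 39.0, 70.0], 0.67)]
platform [([303.0, 162.0, 66.0, 90.0], 0.78)]
rod [([434.0, 196.0, 12.0, 80.0], 0.83)]
rest [([418.0, 205.0, 28.0, 42.0], 0.85)]
beaker [([236.0, 102.0, 36.0, 34.0], 0.59)]
bottle [([350.0, 106.0, 30.0, 43.0], 0.7)]
wrench [([393.0, 104.0, 39.0, 68.0], 0.68)]
stud1 [([247.0, 201.0, 8.0, 25.0], 0.57), ([305.0, 157.0, 67.0, 95.0], 0.28)]
spacer1 [([229.0, 170.0, 9.0, 11.0], 0.5)]
side 45.87582300821519 319.6115473266219 204.8258265776431 [[-0.86, -0.373, 0.349, 111.984], [-0.51, 0.603, -0.613, 789.773], [0.018, -0.705, -0.709, 964.574], [0.0, 0.0, 0.0, 1.0]] ['vfov', 'cx', 'cy', 'pose', 'shot']
tray [([205.0, 292.0, 41.0, 74.0], 0.94), ([332.0, 269.0, 40.0, 67.0], 0.87), ([235.0, 251.0, 71.0, 43.0], 0.6)]
platform [([204.0, 204.0, 28.0, 40.0], 0.63), ([278.0, 
[... 325 characters left out ...]
er1 [([259.0, 258.0, 4.0, 13.0], 0.43)]
{'clock': 1.0, 'joints': array([-1.41358584e+00,  2.99906526e-01,  1.52101981e+00, -9.73244806e-06,
        1.32071204e+00, -6.65922974e-02]), 'qd': array([ 0.00089483,  0.00047121,  0.0001048 , -0.00097626, -0.00047663,
       -0.00036851]), 'effort': array([-1.85943136e-03, -5.31668437e+01, -3.52918768e+01,  7.08135101e-02,
        2.13168893e-02, -1.90038577e-06]), 'eef_pos': array([ 122.06205136, -536.26249763,  213.43361243]), 'eef_rot': array([-3.14154641e+00,  6.36657604e-06,  2.23805189e-01]), 'wrist_force': array([-0.15963493, -0.20869194, -0.54647769]), 'moment': array([-0.00446871, -0.01533522,  0.02024904]), 'finger_gap': 94.02231547472725}
```

```bash
python3 - <<'E'
import cv2
a=cv2.imread('pics/top0.png')[90:330,120:460]; cv2.imwrite('pics/c1.png',cv2.resize(a,(799,564),interpolation=cv2.INTER_CUBIC))
a=cv2.imread('pics/side0.png')[130:380,180:420]; cv2.imwrite('pics/c2.png',cv2.resize(a,None,fx=2.4,fy=2.4,interpolation=cv2.INTER_CUBIC))
E
```

```text
(no output)
```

View pics/c1.png

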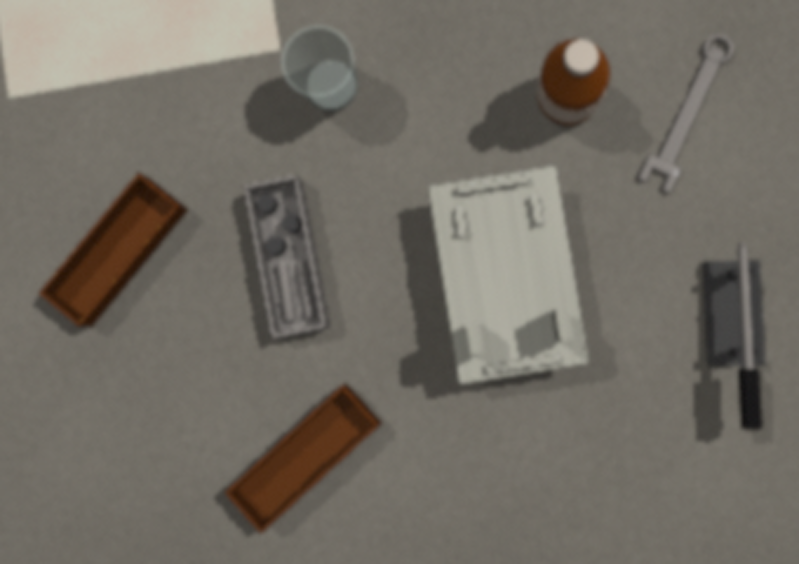

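View pics/c2.png

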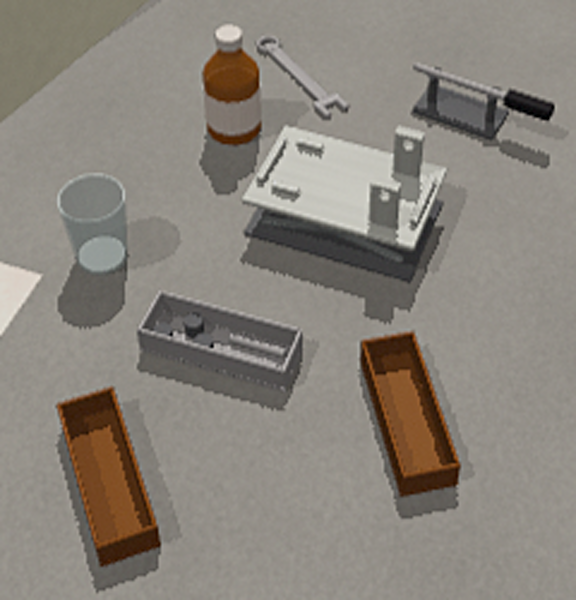

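The grey steel tray (top px ≈ (241,200), with studs and spacers in it) is the one meant. The brown ones at (168,196) and (249,287) are look-alikes. The enlarged crops confirm this: it is grey and holds 5 pieces. The platform is at (336,207), its ears at the near end. The rod is at (437,235), handle towards the robot.

```bash
cat >> h.py <<'E'
from scipy.optimize import minimize
def box(x0,x1,y0,y1,z0,z1): return np.array([[x,y,z] for x in(x0,x1) for y in(y0,y1) for z in(z0,z1)],float)
def place(P,x,y,a):
    c,s=np.cos(a),np.sin(a); return np.c_[P[:,0]*c-P[:,1]*s+x,P[:,0]*s+P[:,1]*c+y,P[:,2]]
S=4
def render(p,polys):
    m=np.zeros((400*S,640*S),np.uint8)
    for P in polys:
        h=cv2.convexHull(((proj(p,P)+.5)*S*16-8).astype(np.int32)); cv2.fillPoly(m,[h],255,shift=4)
    return cv2.resize(m,(640,400),interpolation=cv2.INTER_AREA)/255.
def fit(views,parts,x0):
    # views: list of (pic,mask)
    def cost(q):
        return sum(np.abs(render(p,[place(P,*q[:2],q[2]/100) for P in parts])-m).sum() for p,m in views)
    x0=np.array([x0[0],x0[1],x0[2]*100.]); 
    for st in (8,3,1.5):
        r=minimize(cost,x0,method='Nelder-Mead',options=dict(initial_simplex=np.vstack([x0]+[x0+st*e for e in np.eye(3)]),xatol=.05,fatol=.05)); x0=r.x
    return r.x[0],r.x[1],r.x[2]/100,r.fun,sum(m.sum() for _,m in views)
def near(t,p,u,v):
    L=[r for r in manip.silhouettes(t,p) if abs(r['rect'][0]+r['rect'][2]/2-u)<25 and abs(r['rect'][1]+r['rect'][3]/2-v)<25]
    return L[0]['pixels'].astype(float) if L else None
E
cat > m1.py <<'E'
from h import *
pt,ps=shot('top'),shot('side')
tb=[box(-80,80,-28,28,0,36)]
mt,ms=near('tray',pt,241,200),near('tray',ps,270,272)
c=onz(pt,241,200,36)
for nm,v in (('top',[(pt,mt)]),('side',[(ps,ms)]),('both',[(pt,mt),(ps,ms)])):
    if all(m is not None for _,m in v): print('tray',nm,np.round(fit(v,tb,(c[0],c[1],.15)),3))
mp=near('platform',pt,336,207); mq=near('platform',ps,322,214)
deck=[box(-100,100,-65,65,52,60),box(-73,-43,36,48,60,120),box(-73,-43,-48,-36,60,120)]
c=onz(pt,336,207,60)
hsv=cv2.cvtColor(pt['img'],cv2.COLOR_RGB2HSV)
for nm,v in (('top',[(pt,mp)]),('side',[(ps,mq)]),('both',[(pt,mp),(ps,mq)])):
    if all(m is not None for _,m in v): print('plat',nm,np.round(fit(v,deck,(c[0],c[1],.15)),3))
C=np.array([[430,186],[555,167],[588,363],[460,383]])*np.array([340/799,240/564])+[120,90]
W=np.array([onz(pt,*c,60) for c in C]);print('corners',W.round(1).tolist(),W.mean(0).round(1),[np.linalg.norm(W[i]-W[i-1]).round(1) for i in range(4)])
mr=near('rod',pt,440,236); mr2=near('rod',ps,382,165)
rod=[box(-60,0,-9,9,41,59),box(0,119,-5,5,45,55),box(119,125,-3,3,47,53)]
c=onz(pt,438,245,50)
for nm,v in (('top',[(pt,mr)]),('side',[(ps,mr2)]),('both',[(pt,mr),(ps,mr2)])):
    if all(m is not None for _,m in v): print('rod',nm,np.round(fit(v,rod,(c[0],c[1],.05)),3))
vis=cv2.resize(pt['img'],None,fx=1,fy=1)
E
python3 m1.py
```

```text
tray top [5.60969e+02 2.31649e+02 2.29000e-01 4.73255e+02 1.27600e+03]
tray side [5.61550e+02 2.32977e+02 2.23000e-01 4.38929e+02 1.36900e+03]
tray both [5.61432e+02 2.32130e+02 2.22000e-01 9.18863e+02 2.64500e+03]
plat top [5.46015e+02 3.82400e+00 1.85000e-01 1.07945e+02 4.69500e+03]
plat side [5.32241e+02 3.90290e+01 2.10000e-01 8.73027e+02 3.84000e+03]
plat both [5.459730e+02 4.383000e+00 1.850000e-01 1.128851e+03 8.535000e+03]
corners [[632.1, 82.6, 60.0], [654.1, -42.1, 60.0], [459.6, -77.9, 60.0], [437.0, 47.8, 60.0]] [545.7   2.6  60. ] [np.float64(198.3), np.float64(126.6), np.float64(197.7), np.float64(127.6)]
rod top [ 4.59691e+02 -2.36779e+02  5.00000e-02  9.67570e+01  4.58000e+02]
rod side [ 4.58620e+02 -2.36676e+02  4.80000e-02  6.13840e+01  3.21000e+02]
rod both [ 4.59265e+02 -2.37315e+02  5.40000e-02  1.66227e+02  7.79000e+02]
```

>>> {"api": "send_rows", "payload": {"series": [[[1, 598, -652, 0, 0], [1, 598, -652, 0, 0], [1, 598, -652, 0, 0], [1, 598, -652, 0, 0], [1, 598, -652, 0, 0], [1, 598, -652, 0, 0], [1, 598, -652, 0, 0], [1, 598, -652, 0, 0], [1, 598, -652, 0, 0], [1, 598, -652, 0, 0]]]}}

```text
clock: 2.4
eef_pos: [370.4, -100.0, 213.8]
eef_rot: [3.141, -0.001, 0.224]
wrist_force: [0.9, -0.0, 0.3]
finger_gap: 93.8
```

```bash
cat > m2.py <<'E'
from h import *
pt,ps=shot('top','top1.png'),shot('side','side1.png')
s=manip.read_state(); print(s['clock'],s['eef_pos'].round(1),s['eef_rot'].round(4))
def fill(m):
    pts=np.argwhere(cv2.morphologyEx(m,cv2.MORPH_OPEN,np.ones((2,2)))>0)[:,::-1].astype(np.int32)
    o=np.zeros(m.shape,np.uint8); cv2.fillConvexPoly(o,cv2.convexHull(pts),1); return o.astype(float)
tb=[box(-80,80,-28,28,0,36)]
mt,ms=near('tray',pt,241,200),near('tray',ps,270,272)
V={}
if mt is not None: V['top']=[(pt,fill(mt))]
if ms is not None: V['side']=[(ps,fill(ms))]
V['both']=sum(V.values(),[])
for nm,v in V.items(): print('tray',nm,np.round(fit(v,tb,(561,232,.2)),3))
for nm,p in(('top',pt),('side',ps)):
    im=cv2.resize(p['img'][:,:,::-1],None,fx=4,fy=4,interpolation=cv2.INTER_CUBIC)
    def dr(P,q,c):
        u=proj(p,place(np.array(P,float),*q))
        for a,b in zip(u,np.roll(u,-1,0)): cv2.line(im,*[tuple(((k+.5)*4).astype(int).tolist()) for k in(a,b)],c,1)
    r=lambda x,y,z:[[-x,-y,z],[x,-y,z],[x,y,z],[-x,y,z]]
    dr(r(80,28,36),(561.4,232.1,.222),(0,0,255)); dr(r(80,28,0),(561.4,232.1,.222),(0,255,255))
    q=(546,3.9,.185); dr(r(100,65,60),q,(0,0,255))
    for sg in(1,-1): dr([[-58+7.5*np.cos(t),48*sg,107+7.5*np.sin(t)] for t in np.linspace(0,6,13)],q,(0,255,0)); dr([[-73,48*sg,60],[-73,48*sg,120],[-43,48*sg,120],[-43,48*sg,60]],q,(255,0,0))
    q=(459.3,-237,.051); dr([[-60,-9,59],[0,-9,59],[0,9,59],[-60,9,59]],q,(0,255,0)); dr([[0,0,50],[125,0,50]],q,(0,0,255))
    a=(im[600:1080,860:1540] if nm=='top' else im[600:1180,900:1640]); cv2.imwrite(f'pics/o_{nm}.png',a[:, :800]); print(a.shape)
    if nm=='top': cv2.imwrite('pics/o_top2.png',im[760:1140,1180:1860])
E
python3 m2.py
```

```text
2.5 [371.6 -97.5 213.6] [-3.1413e+00 -8.0000e-04  2.3110e-01]
tray top [5.58792e+02 2.29153e+02 2.32000e-01 6.08590e+01 1.73800e+03]
tray side [5.57232e+02 2.34282e+02 2.28000e-01 6.70310e+01 1.78200e+03]
tray both [5.58328e+02 2.31227e+02 2.35000e-01 2.80867e+02 3.52000e+03]
(480, 680, 3)
(580, 740, 3)
```

View pics/o_top.png

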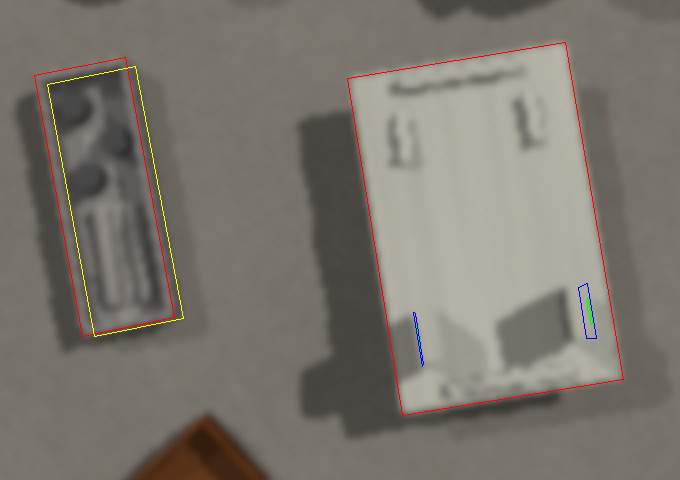

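View pics/o_side.png

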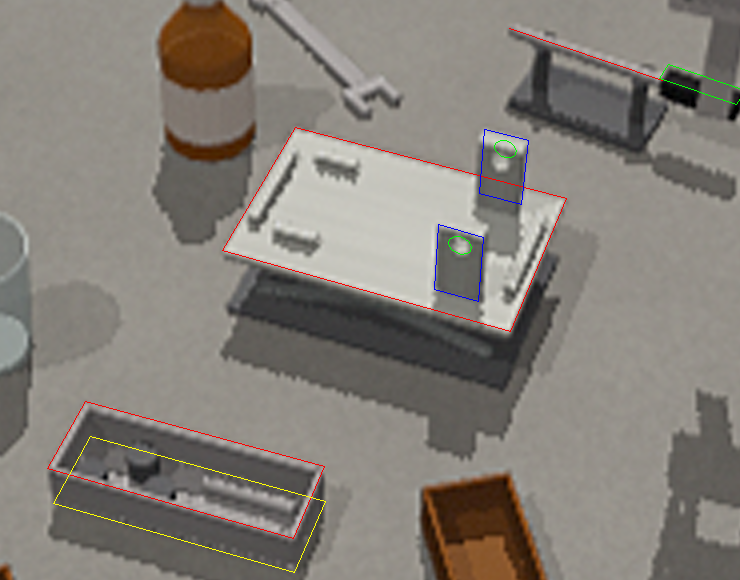

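The overlays show the platform fit good in both views: deck edges match, and ear holes are at side ≈ (340,211) and (350,188). The tray rim fit is within about 2 mm of (559,231), yaw 0.225.

>>> {"api": "send_rows", "payload": {"series": [[[1, 256, -278, 0, 0], [1, 256, -278, 0, 0], [1, 256, -278, 0, 0], [1, 256, -278, 0, 0], [1, 256, -278, 0, 0], [1, 256, -278, 0, 0], [1, 256, -278, 0, 0], [1, 256, -278, 0, 0], [1, 256, -278, 0, 0], [1, 256, -278, 0, 0]]]}}

```text
clock: 3.6
eef_pos: [558.2, 224.1, 212.9]
eef_rot: [3.141, 0.001, 0.222]
wrist_force: [-0.5, -0.5, -0.4]
finger_gap: 94.2
```

>>> {"api": "send_rows", "payload": {"series": [[[1, 0, 0, 50, 0], [1, 0, 0, 100, 0], [1, 0, 0, 130, 0], [1, 0, 0, 140, 0], [1, 0, 0, 140, 0]]]}}

```text
clock: 4.1
eef_pos: [557.7, 224.4, 73.3]
eef_rot: [3.141, 0.001, 0.222]
wrist_force: [0.3, -0.8, 1.6]
finger_gap: 94.1
```

```bash
python3 - <<'E'
from h import *
p=shot('side'); s=manip.read_state(); print(s['clock'],s['eef_pos'].round(1),s['eef_rot'].round(4),s['wrist_force'].round(2))
im=p['img'][225:345,200:360]; cv2.imwrite('pics/g1.png',cv2.resize(im[:,:,::-1],None,fx=4,fy=4,interpolation=cv2.INTER_CUBIC))
E
```

```text
4.15 [558.4 225.   74.9] [-3.1415e+00 -1.3000e-03  2.2250e-01] [-0.11  0.51 -0.22]
```

View pics/g1.png

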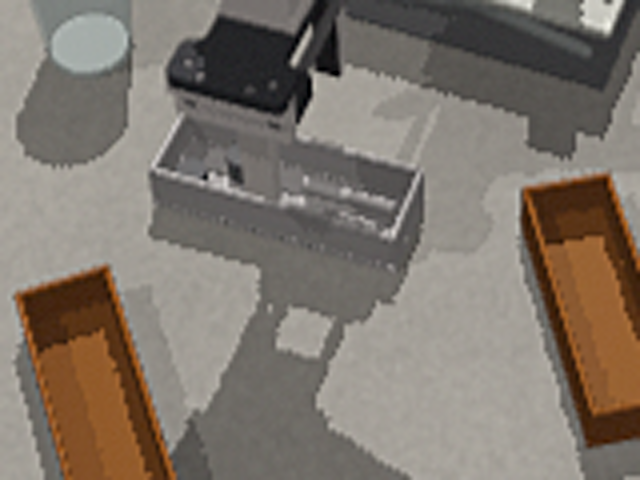

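>>> {"api": "send_rows", "payload": {"series": [[[1, 2, -6, 20, 0], [1, 2, -6, 45, 0], [1, 2, -6, 57, 0], [1, 2, -6, 60, 0], [1, 2, -6, 60, 0], [1, 2, -6, 60, 0]]]}}

```text
clock: 4.75
eef_pos: [559.1, 232.3, 14.9]
eef_rot: [-3.141, -0.002, 0.224]
wrist_force: [-0.0, 0.1, 0.4]
finger_gap: 94.1
```

>>> {"api": "send_rows", "payload": {"series": [[[0.5, 2, 0, 0, 0], [0.5, 0, 0, 0, 0], [0.5, 0, 0, 0, 0], [0.5, 0, 0, 0, 0], [0.5, 0, 0, 0, 0], [0.5, 0, 0, 0, 0], [0.5, 0, 0, 0, 0], [0.5, 0, 0, 0, 0], [0.5, 0, 0, 0, 0], [0.5, 0, 0, 0, 0]]], "newtons": 50}}

```text
clock: 5.75
eef_pos: [558.3, 232.3, 13.5]
eef_rot: [-3.142, -0.0, 0.224]
wrist_force: [-0.2, 1.4, 1.0]
finger_gap: 56.0
```

Gripped at a 56.0 mm gap. Now lifting slowly with the target closed further, so the grip force holds.

>>> {"api": "send_rows", "payload": {"series": [[[0.3, 0, 0, 0, 0], [0.3, 0, 0, 0, 0], [0.3, 0, 0, -2, 0], [0.3, 0, 0, -6, 0], [0.3, 0, 0, -12, 0], [0.3, 0, 0, -19, 0], [0.3, 0, 0, -25, 0], [0.3, 0, 0, -28, 0], [0.3, 0, 0, -30, 0], [0.3, 0, 0, -30, 0]]]}}

```text
clock: 6.75
eef_pos: [558.4, 232.2, 43.7]
eef_rot: [-3.142, -0.0, 0.224]
wrist_force: [0.6, 0.5, -4.7]
finger_gap: 55.8
```

```bash
python3 - <<'E'
from h import *
p=shot('side'); s=manip.read_state(); print(s['clock'],s['eef_pos'].round(1),s['eef_rot'].round(4),s['wrist_force'].round(2),s['moment'].round(3),s['finger_gap'])
im=p['img'][225:345,200:360]; cv2.imwrite('pics/g2.png',cv2.resize(im[:,:,::-1],None,fx=4,fy=4,interpolation=cv2.INTER_CUBIC))
E
```

```text
6.8 [558.3 232.2  43.4] [3.1416e+00 1.0000e-04 2.2380e-01] [ 0.04 -0.61 -3.81] [-0.014  0.066 -0.027] 55.957467772754136
```

View pics/g2.png

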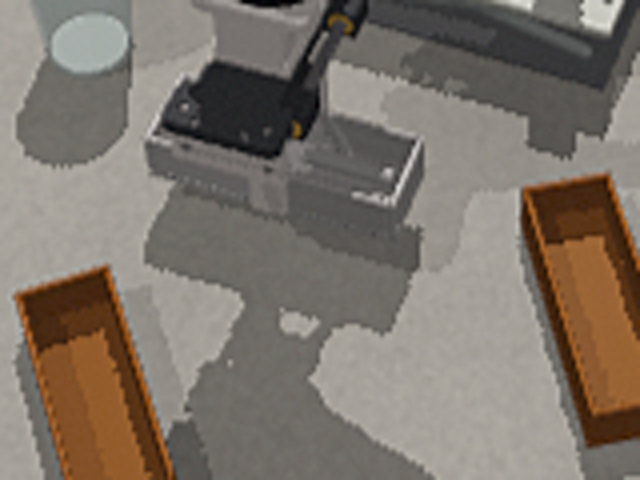

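>>> {"api": "send_rows", "payload": {"series": [[[0.3, 0, 0, -2, 0], [0.3, 0, 0, -8, 0], [0.3, 0, 0, -18, 0], [0.3, 0, 0, -32, 0], [0.3, 0, 0, -48, 0], [0.3, 0, 0, -65, 0.5], [0.3, 0, 0, -82, 1], [0.3, 0, 0, -96, 1.5], [0.3, 0, 0, -106, 2], [0.3, 0, 0, -110, 2.2]]]}}

```text
clock: 7.8
eef_pos: [558.6, 232.3, 154.8]
eef_rot: [-3.141, -0.002, 0.185]
wrist_force: [-0.7, 0.6, -4.7]
finger_gap: 55.8
```

>>> {"api": "send_rows", "payload": {"series": [[[0.3, -1, 2, 0, 0], [0.3, -3, 9, 0, 0], [0.3, -6, 22, 0, 0], [0.3, -11, 38, 0, 0], [0.3, -15, 54, 0, 0], [0.3, -19, 70, 0, 0], [0.3, -23, 86, 0, 0], [0.3, -27, 99, 0, 0], [0.3, -29, 106, 0, 0], [0.3, -30, 108, 0, 0]]]}}

```text
clock: 8.8
eef_pos: [548.8, 119.7, 153.5]
eef_rot: [-3.142, -0.0, 0.185]
wrist_force: [-0.5, -0.0, -4.8]
finger_gap: 55.8
```

>>> {"api": "send_rows", "payload": {"series": [[[0.3, 0, 2, 0, 0], [0.3, -2, 9, 0, 0], [0.3, -5, 22, 0, 0], [0.3, -8, 38, 0, 0], [0.3, -12, 55, 0, 0], [0.3, -15, 72, 0, 0], [0.3, -19, 89, 0, 0], [0.3, -22, 103, 0, 0], [0.3, -24, 111, 0, 0], [0.3, -24, 113, 0, 0]]]}}

```text
clock: 9.8
eef_pos: [546.0, 4.0, 153.5]
eef_rot: [3.142, -0.0, 0.184]
wrist_force: [-0.3, 0.7, -4.9]
finger_gap: 55.6
```

```bash
cat > m3.py <<'E'
from h import *
import sys
f=sys.argv[1]
s=manip.read_state(); pt,ps=shot('top'),shot('side'); s=manip.read_state(); e=s['eef_pos']; y=s['eef_rot'][2]; print(s['clock'],e.round(1),s['eef_rot'].round(4),s['wrist_force'].round(2),s['finger_gap'])
out=[]
for nm,p in(('top',pt),('side',ps)):
    im=cv2.resize(p['img'][:,:,::-1],None,fx=4,fy=4,interpolation=cv2.INTER_CUBIC)
    def dr(P,q,c):
        u=proj(p,place(np.array(P,float),*q))
        for a,b in zip(u,np.roll(u,-1,0)): cv2.line(im,*[tuple(((k+.5)*4).astype(int).tolist()) for k in(a,b)],c,1)
    r=lambda x,y,z:[[-x,-y,z],[x,-y,z],[x,y,z],[-x,y,z]]
    z=e[2]-13.5
    dr(r(80,28,z+36),(e[0],e[1],y),(0,0,255)); dr(r(80,28,z),(e[0],e[1],y),(0,255,255))
    q=(546,3.9,.185); dr(r(100,65,60),q,(255,0,0)); 
    out.append(im[560:1090,1180:1500] if nm=='top' else im[560:1090,1040:1480])
cv2.imwrite('pics/'+f,np.hstack(out))
E
python3 m3.py o3.png
```

```text
9.9 [546.1   5.  153.4] [-3.1415 -0.      0.1851] [ 0.26  0.71 -4.71] 55.82677218854884
```

View pics/o3.png

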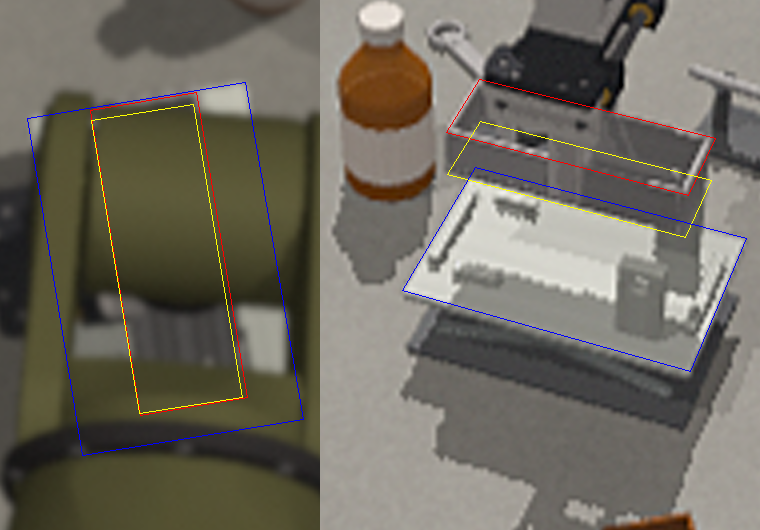

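The side overlay shows the held tray rim and base lines on the tray's edges within about 1–2 mm, and the deck outline matches. Now lowering.

>>> {"api": "send_rows", "payload": {"series": [[[0.3, 0, 0, 2, 0], [0.3, 0, 0, 7, 0], [0.3, 0, 0, 15, 0], [0.3, 0, 0, 25, 0], [0.3, 0, 0, 36, 0], [0.3, 0, 0, 47, 0], [0.3, 0, 0, 57, 0], [0.3, 0, 0, 65, 0], [0.3, 0, 0, 70, 0], [0.3, 0, 0, 71, 0]]]}}

```text
clock: 10.9
eef_pos: [545.8, 5.0, 81.9]
eef_rot: [-3.141, 0.001, 0.185]
wrist_force: [0.8, 0.5, -4.2]
finger_gap: 55.6
```

>>> {"api": "send_rows", "payload": {"series": [[[0.3, 0, 0, 1, 0], [0.3, 0, 0, 2, 0], [0.3, 0, 0, 3, 0], [0.3, 0, 0, 4, 0], [0.3, 0, 0, 5, 0], [0.3, 0, 0, 6, 0], [0.3, 0, 0, 7, 0], [0.3, 0, 0, 7.5, 0], [0.3, 0, 0, 8, 0], [0.3, 0, 0, 8, 0]]]}}

```text
clock: 11.9
eef_pos: [546.0, 5.0, 74.4]
eef_rot: [-3.142, 0.0, 0.185]
wrist_force: [-0.0, -0.6, -4.6]
finger_gap: 55.8
```

>>> {"api": "send_rows", "payload": {"series": [[[0.3, 0, 1, 0.3, 0], [0.3, 0, 1, 0.6, 0], [0.3, 0, 1, 0.9, 0], [0.3, 0, 1, 1.2, 0], [0.3, 0, 1, 1.2, 0]]]}}

```text
clock: 12.4
eef_pos: [546.3, 4.0, 73.5]
eef_rot: [3.142, -0.0, 0.185]
wrist_force: [-2.4, -0.2, 0.1]
finger_gap: 55.3
```

>>> {"api": "send_rows", "payload": {"series": [[[0.3, 0, 0, 0.3, 0], [0.62, 0, 0, 0.3, 0], [0.66, 0, 0, 0.3, 0], [0.7, 0, 0, 0.3, 0], [0.75, 0, 0, 0.3, 0], [0.8, 0, 0, 0.3, 0], [0.85, 0, 0, 0.3, 0], [0.85, 0, 0, 0.3, 0]]]}}

```text
clock: 13.2
eef_pos: [546.2, 4.0, 72.9]
eef_rot: [3.142, -0.0, 0.185]
wrist_force: [-1.0, 0.1, 0.6]
finger_gap: 79.6
```

>>> {"api": "send_rows", "payload": {"series": [[[0.85, 0, 0, -3, 0], [0.85, 0, 0, -15, 0], [0.85, 0, 0, -35, 0], [0.85, 0, 0, -65, 0], [0.85, 0, 0, -100, 0], [0.85, 0, 0, -140, 0], [0.85, 0, 0, -140, 0]]]}}

```text
clock: 13.9
eef_pos: [548.0, 4.0, 219.3]
eef_rot: [3.139, -0.009, 0.185]
wrist_force: [0.4, 0.6, 0.1]
finger_gap: 79.5
```

>>> {"api": "send_rows", "payload": {"series": [[[0.7, -25, 35, 0, 1], [0.7, -50, 70, 0, 2.5], [0.7, -80, 110, 0, 4], [0.7, -110, 150, 0, 5.5], [0.7, -140, 190, 0, 7], [0.7, -155, 210, 0, 7.7], [0.7, -159, 217, 0, 7.7], [0.7, -159, 217, 0, 7.7], [0.7, -159, 217, 0, 7.7]]]}}

```text
clock: 14.8
eef_pos: [430.4, -237.7, 213.0]
eef_rot: [-3.141, -0.0, 0.052]
wrist_force: [-0.3, 0.8, -0.1]
finger_gap: 65.5
```

```bash
cat > m4.py <<'E'
from h import *
pt,ps=shot('top','top4.png'),shot('side','side4.png'); s=manip.read_state(); print(s['clock'],s['eef_pos'].round(1),s['eef_rot'].round(4))
mr2=near('rod',ps,382,165)
rod=[box(-60,0,-9,9,41,59),box(0,119,-5,5,45,55),box(119,125,-3,3,47,53)]
if mr2 is not None: print('rod side',np.round(fit([(ps,mr2)],rod,(459,-237,.05)),3))
out=[]
for nm,p in(('top',pt),('side',ps)):
    im=cv2.resize(p['img'][:,:,::-1],None,fx=4,fy=4,interpolation=cv2.INTER_CUBIC)
    def dr(P,q,c):
        u=proj(p,place(np.array(P,float),*q))
        for a,b in zip(u,np.roll(u,-1,0)): cv2.line(im,*[tuple(((k+.5)*4).astype(int).tolist()) for k in(a,b)],c,1)
    r=lambda x,y,z:[[-x,-y,z],[x,-y,z],[x,y,z],[-x,y,z]]
    q=(546,3.9,.185); dr(r(80,28,96),q,(0,0,255))
    for sg in(1,-1): dr([[-58+7.5*np.cos(t),48*sg,107+7.5*np.sin(t)] for t in np.linspace(0,6,13)],q,(0,255,0)); dr([[-73,48*sg,60],[-73,48*sg,120],[-43,48*sg,120],[-43,48*sg,60]],q,(255,0,0))
    out.append(im[630:1020,1200:1480] if nm=='top' else im[700:1090,1080:1500])
cv2.imwrite('pics/o4.png',np.hstack(out))
E
python3 m4.py
```

```text
14.9 [ 430.5 -237.5  213. ] [-3.1415  0.      0.0528]
rod side [ 4.57868e+02 -2.36478e+02  4.00000e-02  1.03455e+02  2.77000e+02]
```

View pics/o4.png

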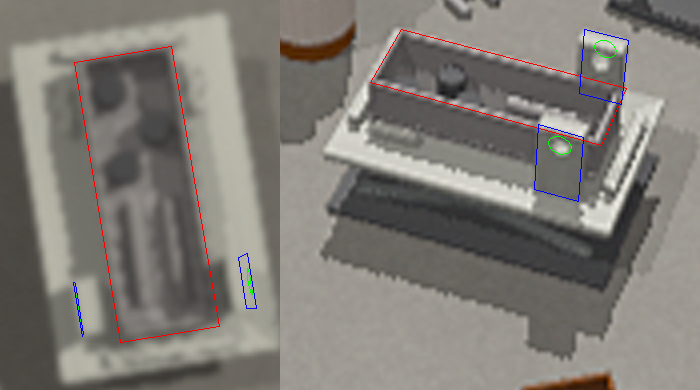

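Tray rim outline coincides in both views and all five pieces are visible in it (3 spacers, 2 studs). Next: the rod.

>>> {"api": "send_rows", "payload": {"series": [[[0.7, 0, 0, 35, 0], [0.7, 0, 0, 80, 0], [0.7, 0, 0, 120, 0], [0.7, 0, 0, 150, 0], [0.7, 0, 0, 167, 0], [0.7, 0, 0, 174, 0], [0.7, 0, 0, 174, 0], [0.7, 0, 0, 174, 0]]]}}

```text
clock: 15.75
eef_pos: [430.5, -238.6, 39.9]
eef_rot: [3.141, -0.001, 0.051]
wrist_force: [0.3, 0.3, 0.2]
finger_gap: 65.6
```

>>> {"api": "send_rows", "payload": {"series": [[[0.3, 0, 0, 0, 0], [0.2, 0, 0, 0, 0], [0.1, 0, 0, 0, 0], [0.1, 0, 0, 0, 0], [0.1, 0, 0, 0, 0], [0.1, 0, 0, 0, 0], [0.1, 0, 0, 0, 0], [0.1, 0, 0, 0, 0], [0.1, 0, 0, 0, 0], [0.1, 0, 0, 0, 0]]], "newtons": 50}}

```text
clock: 16.75
eef_pos: [429.9, -238.4, 39.0]
eef_rot: [-3.141, 0.0, 0.051]
wrist_force: [-1.7, 4.3, 3.5]
finger_gap: 17.5
```

>>> {"api": "send_rows", "payload": {"series": [[[0.1, 0, 0, -2, 0], [0.1, 0, 0, -8, 0], [0.1, 0, 0, -18, 0], [0.1, 0, 0, -32, 0], [0.1, 0, 0, -50, 0], [0.1, 0, 0, -70, 0], [0.1, 0, 0, -90, 0], [0.1, 0, 0, -105, 0], [0.1, 0, 0, -110, 0], [0.1, 0, 0, -110, 0]]]}}

```text
clock: 17.75
eef_pos: [430.1, -238.8, 149.7]
eef_rot: [3.141, -0.001, 0.051]
wrist_force: [0.8, -0.1, -1.2]
finger_gap: 17.7
```

>>> {"api": "send_rows", "payload": {"series": [[[0.1, 6, 0, 0, -4], [0.1, 18, 0, 0, -12], [0.1, 30, -1, 0, -20], [0.1, 42, -1, 0, -28], [0.1, 54, -1, 0, -36], [0.1, 66, -2, 0, -44], [0.1, 78, -2, 0, -52], [0.1, 90, -2, 0, -60], [0.1, 98, -2, 0, -68], [0.1, 101, -2, 0, -74]]]}}

```text
clock: 18.75
eef_pos: [530.9, -231.1, 147.7]
eef_rot: [-3.14, -0.0, 1.348]
wrist_force: [0.2, 0.0, -0.4]
finger_gap: 17.5
```

>>> {"api": "send_rows", "payload": {"series": [[[0.1, 0, 0, 5, -7], [0.1, 0, 0, 15, -14], [0.1, 0, 0, 27, -20], [0.1, 0, 0, 39, -23], [0.1, 0, 0, 48, -23.7], [0.1, 0, 0, 53, -23.7], [0.1, 0, 0, 53, -23.7], [0.1, 0, 0, 53, -23.7]]]}}

```text
clock: 19.55
eef_pos: [530.8, -231.5, 96.2]
eef_rot: [3.141, 0.0, 1.755]
wrist_force: [0.3, -0.6, -1.2]
finger_gap: 17.4
```

```bash
cat > m5.py <<'E'
from h import *
import sys
pt,ps=shot('top'),shot('side'); s=manip.read_state(); e=s['eef_pos']; a=s['eef_rot'][2]; print(s['clock'],e.round(1),s['eef_rot'].round(4),s['wrist_force'].round(2))
q=np.array((546,3.9,.185)); c,sn=np.cos(.185),np.sin(.185); d=e[:2]-q[:2]; print('tcp in platform',c*d[0]+sn*d[1],-sn*d[0]+c*d[1])
out=[]
for nm,p in(('top',pt),('side',ps)):
    k=5
    im=cv2.resize(p['img'][:,:,::-1],None,fx=k,fy=k,interpolation=cv2.INTER_CUBIC)
    def dr(P,q,c):
        u=proj(p,place(np.array(P,float),*q))
        for a,b in zip(u,np.roll(u,-1,0)): cv2.line(im,*[tuple(((g+.5)*k).astype(int).tolist()) for g in(a,b)],c,1)
    dr([[30,-5,e[2]+11],[155,-5,e[2]+11],[155,5,e[2]+11],[30,5,e[2]+11]],(e[0],e[1],a),(0,0,255))
    for sg in(1,-1):
        dr([[-58+7.5*np.cos(t),48*sg,107+7.5*np.sin(t)] for t in np.linspace(0,6,13)],q,(0,255,0)); dr([[-58+7.5*np.cos(t),36*sg,107+7.5*np.sin(t)] for t in np.linspace(0,6,13)],q,(255,255,0))
        dr([[-73,36*sg,120],[-73,48*sg,120],[-43,48*sg,120],[-43,36*sg,120]],q,(255,0,0))
    o=(np.mean(proj(p,place(np.array([[-58.,-60,107]]),*q)),0)*k).astype(int)
    out.append(im[o[1]-230:o[1]+230,o[0]-190:o[0]+190])
cv2.imwrite('pics/'+sys.argv[1],np.hstack(out))
E
python3 m5.py o5.png
```

```text
19.65 [ 530.9 -231.5   96.5] [3.1409e+00 5.0000e-04 1.7557e+00] [ 0.27  0.14 -1.13]
tcp in platform -58.111077836107825 -228.6061220454624
```

View pics/o5.png

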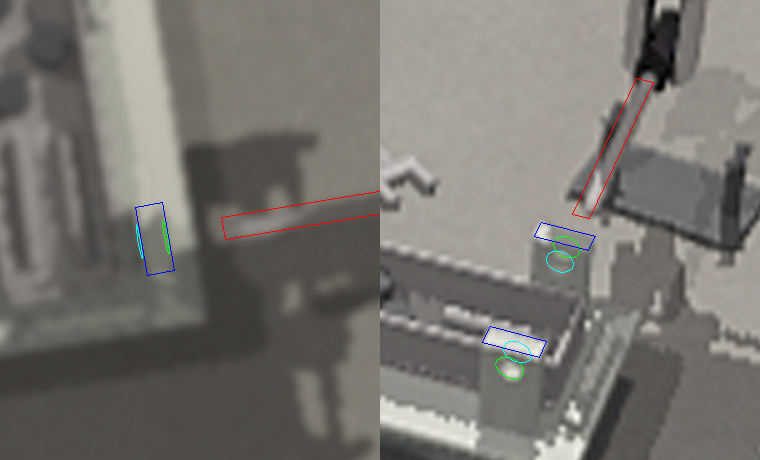

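```bash
cat > m6.py <<'E'
from h import *
pt,ps=shot('top'),shot('side'); s=manip.read_state(); e=s['eef_pos']; a=s['eef_rot'][2]
z=e[2]+11
shaft=[box(0,119,-5,5,z-5,z+5),box(119,125,-3,3,z-3,z+3)]
sh=e[:2]+30*np.array([np.cos(a),np.sin(a)])
for nm,p in(('top',pt),('side',ps)):
    c=proj(p,[[*(sh+60*np.array([np.cos(a),np.sin(a)])),z]])[0]
    L=[r for r in manip.silhouettes('rod',p)]
    print(nm,c.round(),[(np.round(r['rect']).tolist(),round(r['conf'],2)) for r in L])
    for r in L[:1]:
        m=r['pixels'].astype(float)
        R=render(p,[place(box(-5,140,-14,14,z-12,z+12),*sh,a)])>0.5   # keep shaft neighbourhood only
        m=m*R
        f=fit([(p,m)],shaft,(*sh,a)); q=np.array(f[:2]); t=q+125*np.array([np.cos(f[2]),np.sin(f[2])])
        C=np.array([[np.cos(.185),np.sin(.185)],[-np.sin(.185),np.cos(.185)]])
        print(nm,np.round(f,3),'yaw rel',f[2]-.185-np.pi/2,'shoulder',C@(q-[546,3.9]),'tip',C@(t-[546,3.9]))
# hole features: bright blob through near ear hole, side view
h=proj(ps,place(np.array([[-58.,48,107],[-58,-36,107]]),546,3.9,.185)); print('holes px',h.round(2))
g=cv2.cvtColor(ps['img'],cv2.COLOR_RGB2GRAY)
for u,v in h.round().astype(int): print(u,v);print(g[v-5:v+7,u-6:u+7])
E
python3 m6.py
```

```text
top [402. 221.] [([390.0, 104.0, 43.0, 68.0], 0.73), ([375.0, 213.0, 67.0, 17.0], 0.69)]
top [ 531.067 -200.026    1.753  263.776    0.   ] yaw rel -0.00237266406244685 shoulder [ -52.1896973 -197.699139 ] tip [-51.89311457 -72.69949085]
side [361. 166.] [([356.0, 138.0, 17.0, 40.0], 0.65)]
side [ 527.246 -216.366    1.772   59.753  113.   ] yaw rel 0.01590689394476974 shoulder [ -58.95106572 -213.05732061] tip [-60.93934361 -88.07313461]
holes px [[339.45 210.87]
 [349.46 189.62]]
339 211
[[133 161 214 211 224 222 220 218 216 217 210 213 206]
 [ 96 123 152 150 164 176 208 207 222 223 219 219 224]
 [ 87 103 109 103  99 111 147 146 176 177 207 226 233]
 [ 92 106 113 111 106 128 106  91 109 112 145 166 185]
 [ 93 111 112 110 106 118 164 154 112 103 102 102 115]
 [ 91 112 112 109 115 156 183 195 175 135 111 110 108]
 [ 90 113 114 111 113 145 211 220 210 130 107 112 110]
 [ 90 112 115 112 111 110 165 172 160 111 107 111 106]
 [ 97 114 113 111 111 109 108 109 107 109 109 112 108]
 [ 96 113 112 112 113 113 112 113 110 112 113 114 111]
 [117 112 113 110 112 112 113 116 114 112 111 113 106]
 [137 114 111 111 113 114 114 113 113 111 112 111 106]]
349 190
[[159 158 176 211 193 147 142 142 141 140 142 139 143]
 [163 140 116 148 156 128 125 139 139 145 145 143 141]
 [165 142 109 105 106 110 108 116 116 126 128 139 139]
 [167 133 111 111 108 113 146 151 125 112 112 119 113]
 [167 127 107 111 108 114 131 142 143 114 113 112  97]
 [165 129 110 109 113 116 112 114 117 106 112 113  99]
 [167 130 111 111 111 133 138 136 126 106 109 109  95]
 [168 120 110 112 112 120 129 128 121 108 110 110  93]
 [178 106 107 111 110 112 113 113 111 112 113 109  93]
 [148 124 130 114 111 100 113 114 113 111 111 109  92]
 [102 108 103 107 117 126 117 113 111  97 109 108 110]
 [ 90  90  86  96  99 106  96 110 120 129 117 106  97]]
```

>>> {"api": "send_rows", "payload": {"series": [[[0.1, 3, 0, 0, 0], [0.1, 8, 1, 0, 0], [0.1, 14, 1, 0, 0], [0.1, 20, 1, 0, 0], [0.1, 24, 1, 0, 0], [0.1, 27, 1, 0, 0], [0.1, 30, 1, 0, 0], [0.1, 33, 1, 0, 0], [0.1, 36, 1, 0, 0], [0.1, 36, 1, 0, 0]]]}}

```text
clock: 20.85
eef_pos: [525.0, -195.5, 95.9]
eef_rot: [-3.142, -0.0, 1.756]
wrist_force: [-0.3, -0.2, -0.9]
finger_gap: 17.5
```

>>> {"api": "send_rows", "payload": {"series": [[[0.1, 3, 0, 0, 0], [0.1, 6, 0, 0, 0], [0.1, 10, 0, 0, 0], [0.1, 15, 0, 0, 0], [0.1, 20, 0, 0, 0], [0.1, 25, 0, 0, 0], [0.1, 29, 0, 0, 0], [0.1, 30, 0, 0, 0], [0.1, 30, 0, 0, 0]]]}}

```text
clock: 21.75
eef_pos: [519.5, -166.2, 96.0]
eef_rot: [3.142, 0.0, 1.756]
wrist_force: [-0.2, -0.1, -0.7]
finger_gap: 17.4
```

```bash
python3 m5.py o6.png
```

```text
21.85 [ 519.5 -166.4   96. ] [3.1416 0.     1.7562] [ 0.41  0.65 -0.23]
tcp in platform -57.335753739011274 -162.55334110713017
```

View pics/o6.png

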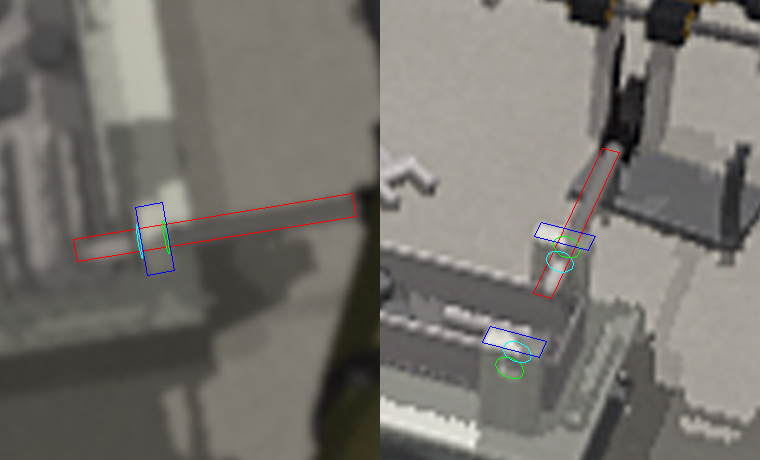

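Tip is through the first ear with no contact force, and it lies on the model line in both views. Continuing to the second ear.

>>> {"api": "send_rows", "payload": {"series": [[[0.1, 5, 0, 0, 0], [0.1, 13, 0, 0, 0], [0.1, 22, 0, 0, 0], [0.1, 30, 0, 0, 0], [0.1, 36, 0, 0, 0], [0.1, 40, 0, 0, 0], [0.1, 44, 0, 0, 0], [0.1, 48, 0, 0, 0], [0.1, 52, 0, 0, 0], [0.1, 54, 0, 0, 0]]]}}

```text
clock: 22.85
eef_pos: [509.5, -113.0, 96.0]
eef_rot: [3.142, 0.0, 1.756]
wrist_force: [-0.5, 0.9, -1.5]
finger_gap: 17.5
```

>>> {"api": "send_rows", "payload": {"series": [[[0.1, 4, 0, 0, 0], [0.1, 9, 0, 0, 0], [0.1, 14, 0, 0, 0], [0.1, 19, 0, 0, 0], [0.1, 23, 0, 0, 0], [0.1, 25, 0, 0, 0], [0.1, 26, 0, 0, 0], [0.1, 27, 0, 0, 0], [0.1, 28, 0, 0, 0], [0.1, 28, 0, 0, 0]]]}}

```text
clock: 23.85
eef_pos: [504.4, -85.7, 95.9]
eef_rot: [-3.142, -0.0, 1.756]
wrist_force: [0.0, -0.5, -0.5]
finger_gap: 17.6
```

>>> {"api": "send_rows", "payload": {"series": [[[0.1, 0.7, 0, 0, 0], [0.1, 1.4, 0, 0, 0], [0.1, 2.1, 0, 0, 0], [0.1, 2.8, 0, 0, 0], [0.1, 3.2, 0, 0, 0], [0.1, 3.2, 0, 0, 0]]]}}

```text
clock: 24.45
eef_pos: [503.8, -82.6, 96.0]
eef_rot: [3.142, -0.0, 1.756]
wrist_force: [0.0, -0.5, 0.1]
finger_gap: 17.5
```

>>> {"api": "send_rows", "payload": {"series": [[[0.1, 0.6, 0, 0, 0], [0.1, 1.2, 0, 0, 0], [0.1, 1.8, 0, 0, 0], [0.1, 2.4, 0, 0, 0], [0.1, 2.4, 0, 0, 0]]]}}

```text
clock: 24.95
eef_pos: [503.6, -81.7, 96.1]
eef_rot: [3.141, 0.003, 1.756]
wrist_force: [1.4, -12.6, -2.6]
finger_gap: 17.5
```

>>> {"api": "send_rows", "payload": {"series": [[[0.1, -1, 0, 0, 0], [0.1, -1, 0, 1, 0], [0.1, -1, 0, 2, 0], [0.22, -1, 0, 2, 0], [0.3, -1, 0, 2, 0], [0.4, -1, 0, 2, 0], [0.5, -1, 0, 2, 0], [0.6, -1, 0, 2, 0], [0.6, -1, 0, 2, 0], [0.6, -1, 0, 2, 0]]]}}

```text
clock: 25.95
eef_pos: [503.5, -81.2, 94.0]
eef_rot: [-3.142, -0.0, 1.756]
wrist_force: [0.8, -0.8, -0.1]
finger_gap: 56.3
```

>>> {"api": "send_rows", "payload": {"series": [[[0.6, -1, 0, -5, 0], [0.6, -1, 0, -20, 0], [0.6, -1, 0, -50, 0], [0.6, -1, 0, -95, 0], [0.6, -41, 0, -130, 0], [0.6, -91, 0, -130, 0], [0.6, -141, 0, -130, 0], [0.6, -191, 0, -130, 0], [0.6, -200, 0, -130, 0], [0.6, -200, 0, -130, 0]]]}}

```text
clock: 26.95
eef_pos: [540.1, -279.1, 223.5]
eef_rot: [-3.141, -0.001, 1.754]
wrist_force: [-0.0, 1.1, -0.8]
finger_gap: 56.3
```

```bash
cat > m7.py <<'E'
from h import *
pt,ps=shot('top'),shot('side'); s=manip.read_state(); print(s['clock'],s['eef_pos'].round(1),s['wrist_force'].round(2),s['finger_gap'])
q=np.array((546,3.9,.185)); out=[]
for nm,p in(('top',pt),('side',ps)):
    k=5
    im=cv2.resize(p['img'][:,:,::-1],None,fx=k,fy=k,interpolation=cv2.INTER_CUBIC)
    def dr(P,q,c):
        u=proj(p,place(np.array(P,float),*q))
        for a,b in zip(u,np.roll(u,-1,0)): cv2.line(im,*[tuple(((g+.5)*k).astype(int).tolist()) for g in(a,b)],c,1)
    dr([[-63,-49,104.5],[-63,76,104.5],[-53,76,104.5],[-53,-49,104.5]],q,(0,0,255))
    dr([[-80,-28,96],[80,-28,96],[80,28,96],[-80,28,96]],q,(0,255,0))
    o=(proj(p,place(np.array([[0.,-10,100]]),*q))[0]*k).astype(int)
    out.append(im[o[1]-250:o[1]+270,o[0]-190:o[0]+200])
cv2.imwrite('pics/o7.png',np.hstack(out))
E
python3 m7.py
```

```text
27.05 [ 540.4 -276.8  224. ] [-0.22  1.41  0.3 ] 56.525258867613694
```

View pics/o7.png

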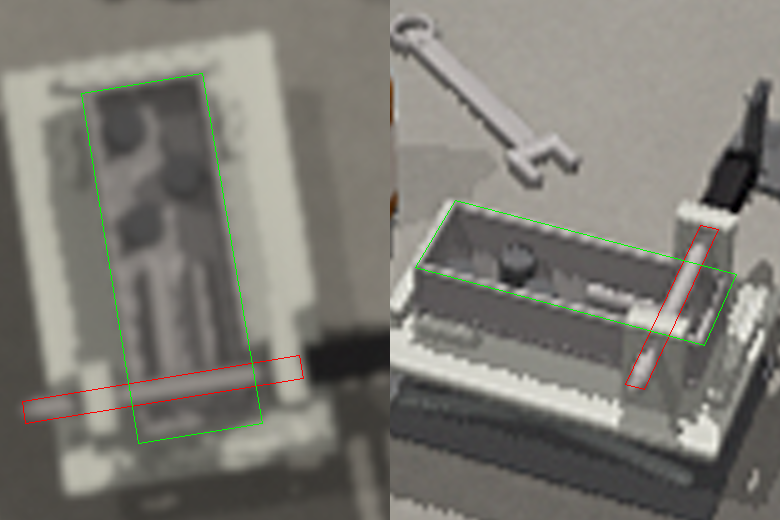

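The rod crosses both ears, with its handle against the near ear (top ≈ (305,362)) and its tip well past the far one. The tray is centred with its five pieces in it, and the gripper is clear. Handing in.

```bash
python3 -c "
from cell import manip
print(manip.sign_off())"
```

```text
the job is handed in; nothing more can be done
None
```

The steel tray is in the platform's bay with all five pieces in it. The rod is threaded from the right (platform −y) side through both ears. I handed the job in at about 27 s; no verdict was reported.

**Tray:** It was gripped across its width at 56 mm, carried level and lowered in about 0.3 mm steps until the wrist force showed the platform holding it. The final pictures from both cameras show the tray on the expected outline, with all five pieces in the top view.

**Rod:** It went through both ears without measurable side force. The handle met the ear at about 12.6 N, and I backed off 1 mm before letting go. The pictures show the handle at the outer face and the tip well past the far ear.

**Beaker, bottle and wrench:** I never moved the arm near them. I did not re-measure their positions at the end.

**Checks that disagreed:**
- The two cameras differed by about 5 mm in the tray's sideways position before the grasp. The gripper's own opening absorbed that.
- The automatic platform fit from the side camera and one rod fit from the top camera failed. I used overlays on the pictures for those instead.

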